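Regrip the engraving pen in the V rest and put it away on the sliding fork rack

TASK

Put the engraving pen away: lift it off its tray, lay it in the sloping green V rest (tail up, collar against the upper end of the V) and let go, then take a fresh grip on it there, at an angle that lets you hang it upright, burr down, by its orange collar in the fork of the pulled-out rack. Let go, then slide the loaded rack gently, without slamming, fully home into its dock with the pen still hanging. Leave the yellow vase, the amber jar and the dressing stone where they stand.

Things in the scene. Friction and masses are not known exactly. Their poses are not given: they have to be found in the camera images.
- pen_collar (a point): Engraving pen, loose, 0.15 kg, 176 mm long, round about its axis. This point: middle of its orange collar (36 across, 8 thick). Own +x runs along the axis to the tail. Along it, in mm: black barrel 22 across from +4 to +78; aluminium neck 18 across from -4 to -60; steel cone, thin shank and burr to -98. Balance point near -20. Starts level in the tray, its axis 38 mm above the bench.
- pen_tail (a point): Centre of the pen's flat tail end, on its axis, 78 mm from the collar's middle.
- tray: Fixed steel tray the pen starts on, left or right of the rack. Origin on the bench below the pen's collar; x along the pen to its tail. 190 x 80 mm (x from -105 to +85), 4 thick, rims 8 high. Two grey saddles 10 mm long carry the pen: at x -45 (35 high, 31 wide) and x +70 (33 high, 35 wide). The barrel between collar and tail saddle is free to grasp from above.
- rest_seat (a point): V rest: where the collar's middle lies when the pen is seated, 112 mm above the bench. Axes as rest. The seated pen slopes at 45 degrees, tail up towards the rest's +x, burr down. The V holds the neck from -4 to -58 mm along the pen; the collar's lower face bears on the V's upper end, the barrel stands out free. Friction may hold the pen where let go: bring the collar against the V.
- rest_tail (a point): Where the middle of the pen's tail end lies when the pen is seated in the V rest: 55 mm along the rest's +x from the seat point and 55 mm above it.
- rest: Fixed sloping V rest: green V on a dark post. Origin on the bench below the seat point; z up, x level, towards the raised end. Base 110 x 80 x 12 mm, x from -70 to +40. The V is two plates at right angles, 54 mm long, mouth 34 mm wide, opening upwards square to its slope; its edges rise 5 mm above the seated pen's axis.
- rack_fork (a point): Seat of the rack's steel fork: where the collar's middle lies when the pen hangs, 184 mm above the bench; moves with the rack. Its +x is level, inwards to the dock; the fork opens to -x. Prongs 8 mm thick, tops 4 below this point, 22 apart, 42 over all; flared guides reach out to -47. A lip 4 mm high at -24 to -30 keeps the collar in: enter 8 mm or more too high, then lower.
- dock: Fixed dock of the rack. Origin on the bench below the fork's seat when home; +x inwards, rack slides along x. Green cheeks 100 mm high, 8 thick at y +-56, x from -30 to +100; back 68 high at x +100. On the rack, from the fork's seat: slot ends at +13, column at +28 to +42 up to the fork's height, bed (80 wide) and spare burrs below 52 mm.
- rack_plate (a point): Middle of the outer (-x) face of the rack's orange push plate, 40 mm above the bench, 96 mm to -x of the fork's seat, axes as the fork's. The plate is 76 mm wide, 10 thick, from 15 to 65 mm above the bench. Push it along +x to slide the rack home.
- rack (a joint): How far the rack is pulled out of the dock (m): 0 fully home against the stop, at most 0.12; starts between 0.06 and 0.10. It slides with about 4 N of friction and stays where it is left.
- vase_mid (a point): Bystander: yellow glass vase, loose, 165 mm high, 94 mm across at its widest. The point is on its axis 80 mm up.
- jar_mid (a point): Bystander: amber jar with a steel lid, loose, 85 mm high, 60 mm across. The point is on its axis 42 mm up.
- stone_mid (a point): Bystander: red-brown dressing stone, loose, 100 x 40 x 25 mm lying flat, long side along its x. The point is its centre.
Not all that is in view belongs to the job. What is shaped like the rest but brown or red is not meant.

How it is judged:
By the outcome, as a careful person would: the job done as asked, in the order asked, and still so for the second after the job is handed in, with the robot touching nothing.
It also fails if it takes over 72 s, if anything falls off the work surface, if the arm or the gripper's body presses on something with over 40 N, if the wrist force passes 120 N, or if a joint passes its speed limit or range.

ROBOT

A 7-joint arm with a two-finger parallel gripper is mounted at the origin on the work surface. World frame = base frame: x ahead of the robot, y to its left, z up, the work surface at z = 0. Lengths are in m, angles in rad, forces in N, time in s.
With the tool pointing down it reaches from about 0.425 to 0.825 m from the base axis. Payload 3.6 kg.
Tool frame: the origin (TCP) lies where the fingers leave the gripper's body, on its centre line; the fingertips stand 73 mm ahead of it and the grasp point (between the pads) lies 54 mm ahead of it; x points along the fingers, y is the direction in which the jaws open and shut, and the axes are right-handed (so a half turn about x gives the same grasp; the last joint's range is limited). The gripper opens to 85 mm and grips with 20 to 120 N. Pads are 22 mm wide; open, the fingers measure 114 mm over their backs; the gripper's body (76 mm by 85 mm) begins 54 mm behind the grasp point. The pads swing forward as they close: fully open they stand 13 mm farther back than shut.
Start: joints at [-1.135, 0.615, -0.013, 1.423, 0.008, 1.103, -0.04], TCP at [0.29, 0.582, 0.304] pointing down, gripper open.
Joint ranges: [-3.12, 3.12], [-0.3, 2.06], [-1.34, 1.32], [0.26, 2.42], [-1.36, 4.5], [0.01, 1.98], [-2.84, 2.84]. Speed limits (rad/s): [2.79, 2.79, 3.14, 3.14, 3.14, 3.14, 3.14].

INTERFACE

Orientations are given as a unit quaternion [x, y, z, w].
In Python, from station import arm, snapshot, camera_info, ticket gives the robot as it stands. Calls block until the motion is done:
- arm.movep(position, orientation): joint-space move of the TCP to a pose.
- arm.line_to(position, velocity=0.15, ori=None): straight line of the TCP; ori=None keeps the orientation; velocity is the mean speed in m/s.
- arm.move_j(angles): joint-space move.
- arm.move_gripper(opening, effort=None): opening from 0.0 (shut) to 1.0 (fully open); effort is the grip in N (None keeps the last); returns when the fingers have stopped.
- arm.pause(seconds).
- arm.ik(position, orientation): joint angles nearest the present ones, or None.
- snapshot(name): name is "scene" or "top" or "wrist"; returns the picture (420x560x3 uint8, blue, green, red); there is no depth.
- camera_info(name): a dict with "fx", "fy", "cx", "cy" (pixels), "dist_coeffs" ([k1, k2, p1, p2, k3] as OpenCV has them; the pictures are not rectified), "R" (3x3) and "t" (3): a world point X has camera coordinates R X + t; the wrist camera has in their place "T_tool_cam" (4x4, takes a point from camera to tool coordinates, whose origin is the TCP and whose axes are the tool frame's). Camera axes: x right, y down, z forward; pixel columns grow to the right and rows downward; lengths in m; the calibration is good to about 2 mm. A picture is of the moment at which its call begins: read the wrist's pose just before it. camera_info takes no time and is no camera call.
A pose or a line that the arm cannot do raises arm.MotionError and nothing moves.
- ticket.finish_job(): hands the job in, once; it reports no verdict.
Readings, each from a call of its own:
- arm.read_time(): time.
- arm.read_joint_positions(): joint angles.
- arm.read_dq(): joint speeds.
- arm.read_effort(): joint torques, N m.
- arm.read_tool_pos(): TCP position.
- arm.read_eef_rot(): TCP orientation.
- arm.read_ft_force(): force on the tool from outside, world axes, zero at the start.
- arm.read_wrist_torque(): the same for the moment, N m.
- arm.read_opening(): opening from 0.0 (shut) to 1.0 (fully open).
Only numpy, scipy, OpenCV 4.12 (cv2) and the standard library are available. Lean on these libraries where they do the work, as an engineer would, in place of code of your own. Each camera call takes 0.05 s, during which the arm holds its last target.

## Working session

There is one attempt and no reset: what is moved stays moved. The work goes in short steps, each a Python script; the robot and the scene stay as the last script left them, time stands still between calls to the robot, and variables do not carry over. Pictures are saved under pics/ and viewed, and the job is handed in when it is done.

```bash
mkdir -p pics; ls; python3 - <<'E'
from station import arm, snapshot, camera_info, ticket
import cv2
for n in ("scene","top","wrist"):
    im=snapshot(n); cv2.imwrite(f"pics/{n}0.png",im); c=camera_info(n); print(n,c)
print(arm.read_time(),arm.read_tool_pos(),arm.read_eef_rot(),arm.read_opening())
E
```

```text
pics
scene {'fx': 417.9012437080216, 'fy': 417.9012437080216, 'cx': 287.28972020020456, 'cy': 206.91284983174435, 'dist_coeffs': array([-0.13146242,  0.        ,  0.        ,  0.        ,  0.        ]), 'R': array([[ 0.63851053,  0.76949818, -0.01329865],
       [ 0.59149061, -0.50171294, -0.63120755],
       [-0.49238517,  0.39516665, -0.77549995]]), 't': array([-0.30934295, -0.25203538,  1.43761115])}
top {'fx': 446.58111934036685, 'fy': 446.58111934036685, 'cx': 272.97833619063033, 'cy': 209.4815015542323, 'dist_coeffs': array([-0.11816289,  0.        ,  0.        ,  0.        ,  0.        ]), 'R': array([[-0.02575936, -0.99966406, -0.0028663 ],
       [-0.97921775,  0.02580929, -0.2011628 ],
       [ 0.2011692 , -0.0023751 , -0.97955363]]), 't': array([-0.04128288,  0.58106021,  1.03434851])}
wrist {'fx': 291.0448836458791, 'fy': 291.0448836458791, 'cx': 271.5409598783247, 'cy': 209.3896100975942, 'dist_coeffs': array([-0.03412926,  0.        ,  0.        ,  0.        ,  0.        ]), 'T_tool_cam': array([[ 6.94623381e-05, -3.05987936e-01,  9.52035387e-01,
        -7.09168457e-02],
       [ 9.99999125e-01,  1.27887284e-03,  3.38072922e-04,
        -1.36892815e-03],
       [-1.32097844e-03,  9.52034531e-01,  3.05987757e-01,
        -7.80139562e-02],
       [ 0.00000000e+00,  0.00000000e+00,  0.00000000e+00,
         1.00000000e+00]])}
0.15 [0.28998108 0.58124707 0.30301628] [ 0.16146536  0.68842513 -0.16281271  0.6881074 ] 0.9983177214586311
```

View pics/scene0.png

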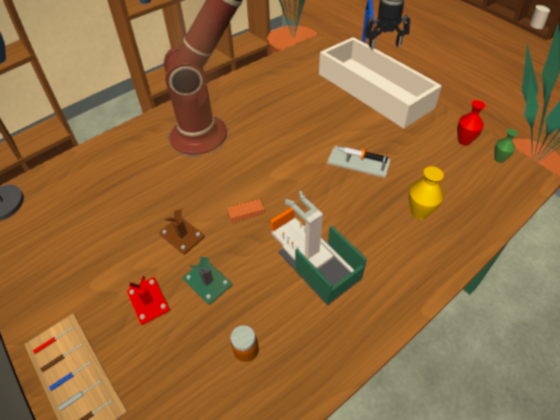

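View pics/top0.png

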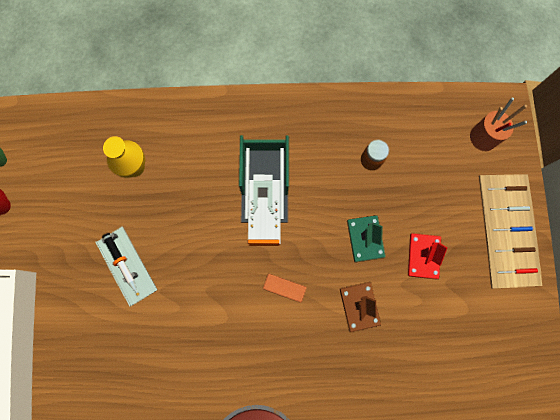

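View pics/wrist0.png

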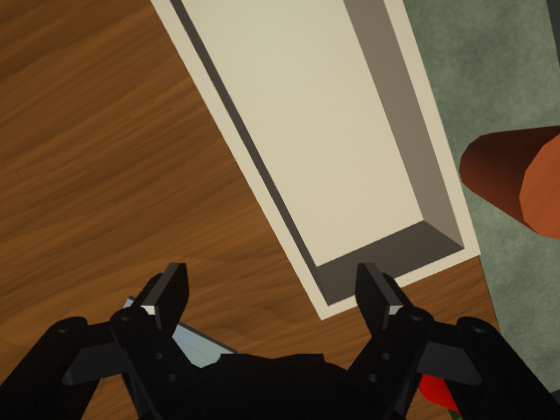

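Candidates, in top-view pixels:
- **Pen:** the one in the steel tray (118,262), or the tools on the wooden board (515,190–270). The tray one has the orange collar and black barrel, so I choose it.
- **Rest:** green (366,238), red (427,256) or brown (360,306). I choose green.
- **Rack:** only one (265,200), fork facing the robot.

I'll check the choices in close crops.

```bash
cat > h.py <<'E'
import numpy as np, cv2
from station import arm, snapshot, camera_info, ticket
from scipy.spatial.transform import Rotation as Rot
def cam(n):
    c=camera_info(n);K=np.array([[c['fx'],0,c['cx']],[0,c['fy'],c['cy']],[0,0,1]]);return c,K,np.array(c['dist_coeffs'])
def pose(n,tp=None):
    c,K,d=cam(n)
    if n!='wrist': return c['R'],np.array(c['t']),K,d
    p,q=tp; Tt=np.eye(4);Tt[:3,:3]=Rot.from_quat(q).as_matrix();Tt[:3,3]=p
    M=np.linalg.inv(Tt@c['T_tool_cam']);return M[:3,:3],M[:3,3],K,d
def ray(n,uv,tp=None):
    R,t,K,d=pose(n,tp)
    u=cv2.undistortPoints(np.array([[uv]],float),K,d)[0,0]
    v=R.T@np.array([u[0],u[1],1]);return -R.T@t,v/np.linalg.norm(v)
def plane(n,uv,z,tp=None):
    o,v=ray(n,uv,tp);return o+v*(z-o[2])/v[2]
def tri(rs):
    A=0;b=0
    for o,v in rs:
        P=np.eye(3)-np.outer(v,v);A=A+P;b=b+P@o
    X=np.linalg.solve(A,b);return X,[np.linalg.norm((np.eye(3)-np.outer(v,v))@(X-o)) for o,v in rs]
def proj(n,X,tp=None):
    R,t,K,d=pose(n,tp);return cv2.projectPoints(np.atleast_2d(np.array(X,float)),cv2.Rodrigues(R)[0],t,K,d)[0][:,0]
def crop(im,x0,y0,x1,y1,s,f):
    cv2.imwrite('pics/'+f,cv2.resize(im[y0:y1,x0:x1],None,fx=s,fy=s,interpolation=cv2.INTER_CUBIC))
E
python3 - <<'E'
from h import *
t=cv2.imread('pics/top0.png');s=cv2.imread('pics/scene0.png')
crop(t,80,210,180,310,4,'a1.png');crop(t,220,120,310,260,4,'a2.png');crop(t,330,200,400,275,6,'a3.png')
crop(s,320,135,400,185,6,'b1.png');crop(s,260,180,380,310,4,'b2.png');crop(s,170,240,250,310,6,'b3.png')
def st(f,o): 
    a=[cv2.imread('pics/'+x) for x in f];h=max(x.shape[0] for x in a)
    cv2.imwrite('pics/'+o,np.hstack([cv2.copyMakeBorder(x,0,h-x.shape[0],0,4,0) for x in a])[:600,:1000])
E
```

```text
(no output)
```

View pics/a1.png

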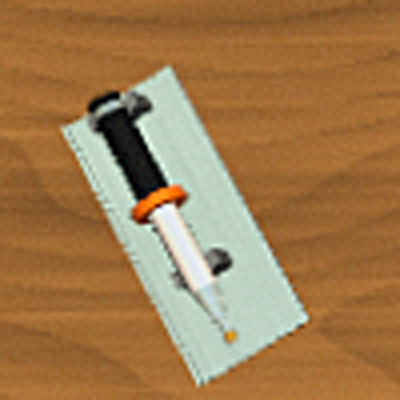

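View pics/a2.png

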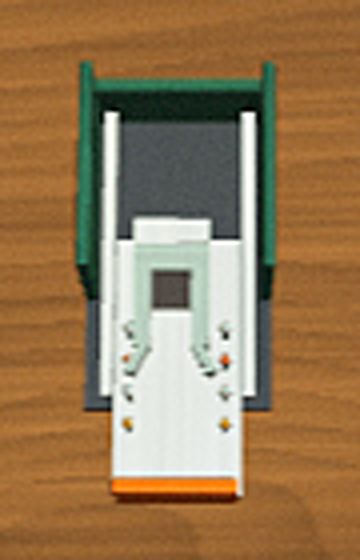

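View pics/a3.png

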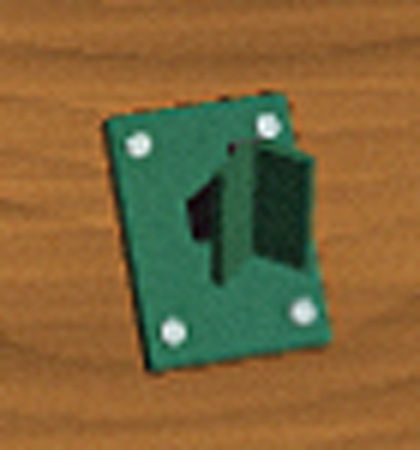

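View pics/b2.png

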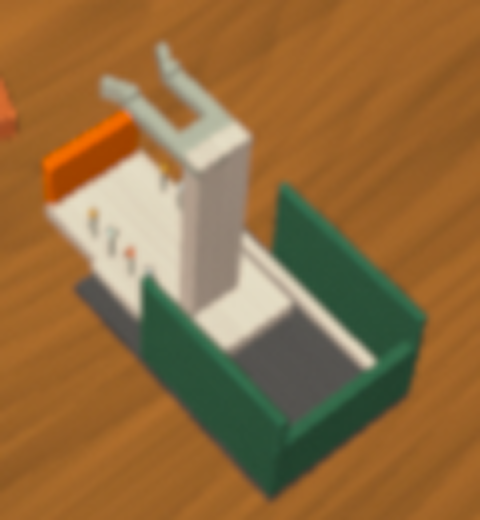

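View pics/b3.png

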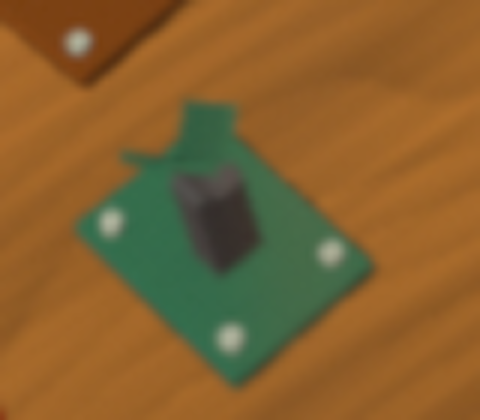

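```bash
python3 - <<'E'
from h import *
np.set_printoptions(precision=4,suppress=True)
C=[plane('top',p,.012) for p in [(347.5,220),(377.5,215.8),(385,257),(355,261.7)]]
print(np.array(C)); c=np.mean(C,0);print('c',c)
C2=[plane('scene',p,.012) for p in [(182.5,277.5),(210,304.7),(232.5,284.2)]];print(np.array(C2))
ax=(C[0]-C[3]+C[1]-C[2]);ax/=np.linalg.norm(ax);print(ax,np.degrees(np.arctan2(ax[1],ax[0])))
t=cv2.imread('pics/top0.png');s=cv2.imread('pics/scene0.png')
for sg,col in((1,(255,255,0)),(-1,(0,0,255))):
    a=ax*sg;o=c+a*.015;y=np.cross([0,0,1],a);n=np.array([-a[0],-a[1],1])/2**.5;u=np.array([a[0],a[1],1])/2**.5
    seat=np.r_[o[:2],.112]
    print(sg,seat)
    for N,im in(('top',t),('scene',s)):
        P=[seat+u*l+n*.005+y*w for l in(-.004,-.058) for w in(-.017,.017)]
        print(N,proj(N,P).round(1).tolist())
im=cv2.imread('pics/top0.png')
def cen(n,im,lo,hi,box):
    hsv=cv2.cvtColor(im,cv2.COLOR_BGR2HSV);m=cv2.inRange(hsv,lo,hi);k=np.zeros_like(m);x0,y0,x1,y1=box;k[y0:y1,x0:x1]=m[y0:y1,x0:x1]
    ys,xs=np.nonzero(k);return np.array([xs.mean(),ys.mean()]),len(xs)
# collar
for n,im,b in(('top',t,(90,220,160,300)),('scene',s,(325,140,395,175))):
    print(n,'collar',*cen(n,im,(5,180,180),(18,255,255),b))
E
```

```text
[[ 0.557  -0.2458  0.012 ]
 [ 0.5658 -0.3239  0.012 ]
 [ 0.4597 -0.3357  0.012 ]
 [ 0.4503 -0.2587  0.012 ]]
c [ 0.5082 -0.291   0.012 ]
[[ 0.4636 -0.3348  0.012 ]
 [ 0.5739 -0.3217  0.012 ]
 [ 0.5626 -0.2455  0.012 ]]
[0.9933 0.1152 0.    ] 6.616980026983342
1 [ 0.5231 -0.2893  0.112 ]
top [[381.5, 227.8], [367.2, 229.9], [380.7, 246.0], [366.8, 248.0]]
scene [[195.5, 265.5], [206.6, 256.6], [188.8, 264.3], [199.4, 255.9]]
-1 [ 0.4933 -0.2928  0.112 ]
top [[368.6, 237.2], [382.9, 235.1], [362.4, 223.8], [376.2, 221.9]]
scene [[202.0, 252.4], [191.0, 261.1], [214.6, 270.1], [203.9, 278.9]]
top collar [119.9459 260.1622] 37
scene collar [362.7619 152.6667] 21
```

View pics/b1.png

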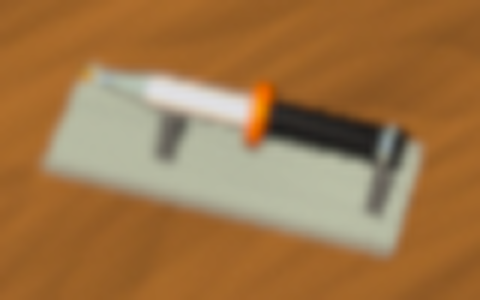

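```bash
python3 - <<'E'
from h import *
np.set_printoptions(precision=4,suppress=True)
t=cv2.imread('pics/top0.png');s=cv2.imread('pics/scene0.png')
X,r=tri([ray('top',(119.95,260.16)),ray('scene',(362.76,152.67))]);print('collar tri',X,r)
print('collar top@.041',plane('top',(119.95,260.16),.042))
# tray corners (top, z=.004)
T=[plane('top',(80+a/4,210+b/4),.006) for a,b in [(62,127),(168,68),(310,318),(200,385)]];print('tray',np.array(T))
d=T[0]+T[1]-T[2]-T[3];d/=np.linalg.norm(d);m=np.mean(T,0);o=m+d*.010;print('tray dir',d,np.degrees(np.arctan2(d[1],d[0])),'origin',o, np.linalg.norm(T[0]-T[3]),np.linalg.norm(T[0]-T[1]))
# tail end px & burr
for nm,a,b,z in(('tail',101,102,.038),('burr',231,338,.038)): print(nm,plane('top',(80+a/4,210+b/4),z))
for nm,a,b in(('tail',403,148),('burr',88,74)): print(nm,plane('scene',(320+a/6,135+b/6),.038))
# rack plate
hsv=cv2.cvtColor(t,cv2.COLOR_BGR2HSV);mk=cv2.inRange(hsv,(5,180,150),(18,255,255))
k=np.zeros_like(mk);k[235:250,240:290]=mk[235:250,240:290];ys,xs=np.nonzero(k);print('plate px',xs.min(),xs.max(),ys.min(),ys.max())
print('plate top outer',plane('top',(220+112/4,120+492/4),.065),plane('top',(220+236/4,120+490/4),.065))
print('slot end',plane('top',(220+170/4,120+270/4),.180),'prong tips',plane('top',(220+133/4,120+372/4),.184),plane('top',(220+206/4,120+374/4),.184))
print('prong outer at end',plane('top',(220+135/4,120+247/4),.180),plane('top',(220+209/4,120+247/4),.180))
# cheeks top edges z=.1
print('cheek',[plane('top',(220+a/4,120+b/4),.100) for a,b in [(86,62),(269,62),(83,265),(267,265)]])
# scene fork: prong tips
print('scene plate', [plane('scene',(260+a/4,180+b/4),.065) for a,b in[(44,160),(128,110)]])
print('stone',plane('top',(285,288),.025),'vase',plane('top',(115,148),.165),'jar',plane('top',(377,150),.085))
print('col top scene',[plane('scene',(260+a/4,180+b/4),.180) for a,b in [(191,170),(252,135)]])
E
```

```text
collar tri [0.4651 0.3231 0.0483] [np.float64(0.0004950486540260394), np.float64(0.0004950486540261284)]
collar top@.041 [0.4654 0.3249 0.042 ]
tray [[0.5176 0.4044 0.006 ]
 [0.5547 0.3352 0.006 ]
 [0.3934 0.2384 0.006 ]
 [0.3526 0.308  0.006 ]]
tray dir [0.8605 0.5095 0.    ] 30.632541904125855 origin [0.4632 0.3266 0.006 ] 0.1910884005189809 0.07857390617209452
tail [0.5285 0.3667 0.038 ]
burr [0.381 0.279 0.038]
tail [0.5297 0.3685 0.038 ]
burr [0.3833 0.2815 0.038 ]
plate px 243 289 235 249
plate top outer [0.498  0.0057 0.065 ] [ 0.4973 -0.0688  0.065 ]
slot end [ 0.6048 -0.0344  0.18  ] prong tips [ 0.5475 -0.0133  0.184 ] [ 0.5453 -0.0527  0.184 ]
prong outer at end [ 0.6184 -0.0154  0.18  ] [ 0.6173 -0.0561  0.18  ]
cheek [array([0.7582, 0.016 , 0.1   ]), array([ 0.7551, -0.096 ,  0.1   ]), array([0.6299, 0.019 , 0.1   ]), array([ 0.6269, -0.0905,  0.1   ])]
scene plate [array([ 0.498 , -0.0666,  0.065 ]), array([0.5014, 0.0038, 0.065 ])]
stone [ 0.3899 -0.0808  0.025 ] vase [0.7129 0.3056 0.165 ] jar [ 0.718  -0.3177  0.085 ]
col top scene [array([ 0.6308, -0.0569,  0.18  ]), array([ 0.6347, -0.0125,  0.18  ])]
```

```bash
cat >> h.py <<'E'
def Q(ap,jaw):
    x=np.array(ap,float);x/=np.linalg.norm(x);y=np.array(jaw,float);y-=x*(x@y);y/=np.linalg.norm(y)
    return Rot.from_matrix(np.c_[x,y,np.cross(x,y)]).as_quat()
def d2(deg): return np.array([np.cos(np.radians(deg)),np.sin(np.radians(deg)),0])
Z=np.array([0,0,1.])
def tilt(yaw,th): # approach: th=0 straight down, th>0 leaning to point outwards along yaw
    return d2(yaw)*np.sin(np.radians(th))-Z*np.cos(np.radians(th))
G=.054
E
python3 - <<'E'
from h import *
np.set_printoptions(precision=3,suppress=True)
print(Rot.from_quat(arm.read_eef_rot()).as_matrix())
col=np.array([.464,.325,.038]);py=30.6;ry=6.6;seat=np.array([.523,-.289,.112]);fk=np.array([.593,-.033,.184]);ky=-1.5
def chk(nm,g,ap,yw):
    for sg in(1,-1):
        q=Q(ap,sg*np.cross(Z,d2(yw)));print(nm,sg,'z',Rot.from_quat(q).as_matrix()[:,2],arm.ik(list(g-G*ap),list(q)))
chk('tray',col+.025*d2(py),tilt(py,0),py)
u=(d2(ry)+Z)/2**.5
for th in (45,): chk('rest%d'%th,seat+.025*u,tilt(ry,th),ry); 
for th in(0,-15,-30,-45): chk('regrip%d'%th,seat+.038*u,tilt(ry,th),ry); chk('hang%d'%(th+45),fk+Z*.038,tilt(ky,th+45),ky);chk('hangpre%d'%(th+45),fk+Z*.055-.07*d2(ky),tilt(ky,th+45),ky)
E
```

```text
[[-0.001  0.446  0.895]
 [-0.002  0.895 -0.446]
 [-1.    -0.002 -0.   ]]
tray 1 z [0.861 0.509 0.   ] [-0.511  0.805 -0.219  1.78   0.286  0.587  1.201]
tray -1 z [-0.861 -0.509  0.   ] [-0.886  0.834  0.401  1.793 -0.519  0.621 -1.211]
rest45 1 z [0.702 0.081 0.707] [ 1.371  0.986 -1.138  2.132  2.187  0.337  0.339]
rest45 -1 z [-0.702 -0.081 -0.707] [ 1.371  0.986 -1.138  2.132  2.187  0.337 -2.803]
regrip0 1 z [0.993 0.115 0.   ] [ 0.445  0.686 -0.001  1.641  0.001  0.815  2.129]
regrip0 -1 z [-0.993 -0.115 -0.   ] [ 0.051  0.785  0.697  1.655 -0.602  0.928 -0.479]
hang45 1 z [ 0.707 -0.019  0.707] [ 0.766  0.673 -1.145  2.239  2.061  0.712 -0.334]
hang45 -1 z [-0.707  0.019 -0.707] [ 0.434  0.472 -0.577  2.247  2.446  0.412  2.322]
hangpre45 1 z [ 0.707 -0.019  0.707] [ 0.819  0.515 -1.141  2.387  2.135  0.633 -0.51 ]
hangpre45 -1 z [-0.707  0.019 -0.707] [ 0.592  0.385 -0.765  2.392  2.415  0.457  2.321]
regrip-15 1 z [ 0.96   0.111 -0.259] [0.351 0.785 0.066 1.45  0.09  1.137 2.041]
regrip-15 -1 z [-0.96  -0.111  0.259] [-0.001  0.906  0.774  1.464 -0.443  1.199 -0.635]
hang30 
[... 666 characters left out ...]
7 -1.033]
hangpre15 1 z [ 0.966 -0.025  0.259] [-0.066  0.337  0.11   2.005 -0.074  0.541  1.636]
hangpre15 -1 z [-0.966  0.025 -0.259] [-0.497  0.404  0.715  2.017 -0.525  0.608 -1.05 ]
regrip-45 1 z [ 0.702  0.081 -0.707] [0.303 1.044 0.013 1.063 0.293 1.763 1.946]
regrip-45 -1 z [-0.702 -0.081  0.707] [-0.007  1.18   0.864  1.079 -0.25   1.734 -0.727]
hang0 1 z [ 1.    -0.026  0.   ] [ 0.011  0.553  0.012  1.631 -0.008  0.957  1.57 ]
hang0 -1 z [-1.     0.026  0.   ] [-0.408  0.646  0.724  1.645 -0.482  1.037 -1.13 ]
hangpre0 1 z [ 1.    -0.026  0.   ] [-0.022  0.432  0.058  1.803 -0.031  0.907  1.594]
hangpre0 -1 z [-1.     0.026  0.   ] [-0.467  0.518  0.743  1.817 -0.418  0.97  -1.145]
```

```bash
python3 - <<'E'
from h import *
np.set_printoptions(precision=3,suppress=True)
col=np.array([.464,.325,.038]);py=30.6;ry=6.6;seat=np.array([.523,-.289,.112])
def chk(nm,g,ap,yw):
    for sg in(1,-1):
        q=Q(ap,sg*np.cross(Z,d2(yw)));print(nm,sg,arm.ik(list(g-G*ap),list(q)))
u=(d2(ry)+Z)/2**.5
for f in(-15,-20,-25,-30):
  chk('tray%d'%f,col+.032*d2(py),tilt(py,f),py)
  chk('rest%d'%(45+f),seat+.032*u,tilt(ry,45+f),ry)
# look pose for tray: camera fov; where would collar be seen?
for h in(.12,.18):
  ap=tilt(py,-20);q=Q(ap,np.cross(Z,d2(py)));p=col+.032*d2(py)-ap*(G+h)
  print(h,proj('wrist',[col,col+.078*d2(py),col-.098*d2(py)],(p,q)), arm.ik(list(p),list(q)))
  q=Q(ap,-np.cross(Z,d2(py)))
  print(h,proj('wrist',[col,col+.078*d2(py),col-.098*d2(py)],(p,q)), arm.ik(list(p),list(q)))
E
```

```text
tray-15 1 [-0.486  0.912 -0.264  1.53   0.205  0.99   1.291]
tray-15 -1 [-0.888  0.95   0.478  1.546 -0.454  1.033 -1.281]
rest30 1 [ 1.079  0.728 -0.747  1.988  0.799  0.201  1.505]
rest30 -1 [ 0.989  0.683 -0.594  1.99   0.235  0.143 -1.098]
tray-20 1 [-0.484  0.952 -0.273  1.452  0.19   1.114  1.306]
tray-20 -1 [-0.882  0.992  0.493  1.468 -0.442  1.159 -1.294]
rest25 1 [ 0.962  0.682 -0.602  1.938  0.401  0.273  1.856]
rest25 -1 [ 0.845  0.644 -0.413  1.941 -0.084  0.249 -0.827]
tray-25 1 [-0.484  0.995 -0.281  1.374  0.178  1.237  1.317]
tray-25 -1 [-0.873  1.036  0.506  1.39  -0.433  1.282 -1.305]
rest20 1 [ 0.817  0.648 -0.418  1.886  0.128  0.365  2.085]
rest20 -1 [ 0.513  0.616  0.05   1.895 -0.622  0.424 -0.361]
tray-30 1 [-0.485  1.04  -0.288  1.294  0.169  1.357  1.325]
tray-30 -1 [-0.864  1.082  0.517  1.311 -0.427  1.403 -1.314]
rest15 1 [ 0.689  0.638 -0.264  1.831  0.017  0.472  2.164]
rest15 -1 [ 0.335  0.641  0.289  1.843 -0.656  0.563 -0.363]
0.12 [[273.032 172.621]
 [272.936 260.977]
 [273.135  65.566]] [-0.488  0.879 -0.285  1.243  0.161  1.392  1.337]
0.12 [[272.849 235.273]
 [273.242 162.365]
 [272.51  297.293]] [-0.875  0.92   0.549  1.261 -0.4    1.43  -1.344]
0.18 [[272.765 162.364]
 [272.685 234.48 ]
 [272.855  74.567]] [-0.496  0.863 -0.285  1.105  0.151  1.543  1.352]
0.18 [[272.629 214.841]
 [272.906 153.111]
 [272.374 271.12 ]] [-0.859  0.904  0.567  1.123 -0.391  1.577 -1.37 ]
```

```bash
python3 - <<'E'
from h import *
np.set_printoptions(precision=4,suppress=True)
col=np.array([.464,.325,.038]);py=30.6
ap=tilt(py,-25);q=Q(ap,np.cross(Z,d2(py)));p=col+.032*d2(py)-ap*(G+.13)
arm.movep(list(p),list(q))
tp=(arm.read_tool_pos(),arm.read_eef_rot());im=snapshot('wrist');cv2.imwrite('pics/w1.png',im)
np.savez('w1.npz',p=tp[0],q=tp[1]);print(tp,arm.read_time())
print(proj('wrist',[col,col+.078*d2(py),col-.098*d2(py)],tp))
E
```

```text
(array([0.5572, 0.3826, 0.2052]), array([-0.2227,  0.8133,  0.1431,  0.5181])) 1.4833
[[270.2864 173.3332]
 [269.9685 258.1628]
 [270.6615  75.9177]]
```

View pics/w1.png

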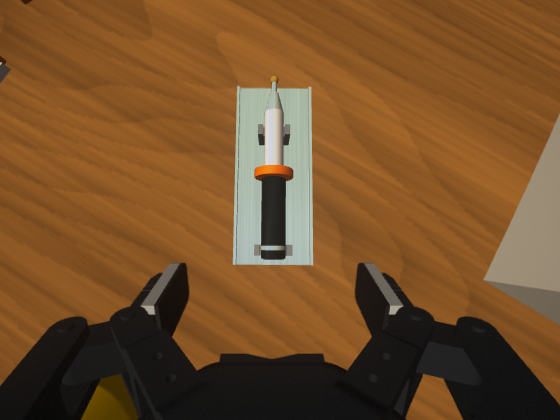

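```bash
python3 - <<'E'
from h import *
np.set_printoptions(precision=4,suppress=True)
im=cv2.imread('pics/w1.png');d=np.load('w1.npz');tp=(d['p'],d['q'])
hsv=cv2.cvtColor(im,cv2.COLOR_BGR2HSV)
def sub(m,b):
    k=np.zeros_like(m);x0,y0,x1,y1=b;k[y0:y1,x0:x1]=m[y0:y1,x0:x1];return k
m=sub(cv2.inRange(hsv,(5,180,180),(18,255,255)),(240,150,310,190));ys,xs=np.nonzero(m);print('collar',xs.mean(),ys.mean(),xs.min(),xs.max(),ys.min(),ys.max())
c=np.array([(xs.min()+xs.max())/2,ys.mean()])
b=sub(cv2.inRange(hsv,(0,0,0),(180,255,60)),(255,182,292,243))
for y in(190,205,220,235):
    x=np.nonzero(b[y])[0];print(y,x.min(),x.max())
bx=[np.nonzero(b[y])[0] for y in range(186,240)];L=np.polyfit(range(186,240),[(x.min()+x.max())/2 for x in bx],1);print(L,np.polyval(L,255))
C=plane('wrist',c,.040,tp);B=plane('wrist',(274.3,79),.038,tp);T=plane('wrist',(np.polyval(L,258),258.5),.033,tp)
print('C',C,'B',B,'T',T)
v=C-B;print(np.degrees(np.arctan2(v[1],v[0])),np.linalg.norm(v));v=T-B;print(np.degrees(np.arctan2(v[1],v[0])),np.linalg.norm(v))
print(arm.read_tool_pos())
E
```

```text
collar 269.6425702811245 169.32530120481928 255 285 165 175
190 262 285
205 262 284
220 262 284
235 262 284
[ -0.0084 274.8746] 272.73619846261363
C [0.4613 0.3231 0.04  ] B [0.3806 0.2798 0.038 ] T [0.5303 0.3671 0.033 ]
28.19350874976086 0.09154696028824463
30.24288861514497 0.1733174143016918
[0.5569 0.3831 0.2055]
```

```bash
python3 - <<'E'
from h import *
np.set_printoptions(precision=4,suppress=True)
im=cv2.imread('pics/w1.png');d=np.load('w1.npz');tp=(d['p'],d['q'])
hsv=cv2.cvtColor(im,cv2.COLOR_BGR2HSV)
m=cv2.inRange(hsv,(3,170,100),(16,255,255));m[:160]=0;m[186:]=0;m[:,:245]=0;m[:,300:]=0
ys,xs=np.nonzero(m);print(xs.mean(),ys.mean(),xs.min(),xs.max(),ys.min(),ys.max())
C=plane('wrist',((xs.min()+xs.max())/2,ys.mean()),.040,tp);print(C,plane('wrist',(273.4,172.3),.042,tp))
t=cv2.imread('pics/top0.png')
print(plane('top',(119.95,260.16),.042))
E
```

```text
272.90402476780184 169.8297213622291 254 291 165 176
[0.4605 0.3253 0.04  ] [0.4626 0.3275 0.042 ]
[0.4654 0.3249 0.042 ]
```

```bash
python3 - <<'E'
from h import *
np.set_printoptions(precision=4,suppress=True)
col=np.array([.4630,.3268,.038]);py=30.3
ap=tilt(py,-25);q=list(Q(ap,np.cross(Z,d2(py))));g=col+.032*d2(py)-ap*G
arm.line_to(list(g-ap*.05),.15,q)
tp=(arm.read_tool_pos(),arm.read_eef_rot());im=snapshot('wrist');cv2.imwrite('pics/w2.png',im);np.savez('w2.npz',p=tp[0],q=tp[1])
print(tp,g-ap*.05,arm.read_time())
print(proj('wrist',[col,col+.078*d2(py),col-.098*d2(py)],tp))
E
```

```text
(array([0.5288, 0.3662, 0.1333]), array([-0.2205,  0.8135,  0.141 ,  0.5194])) [0.5286 0.3651 0.1323] 2.2167
[[272.0005 194.3049]
 [271.7696 314.358 ]
 [272.2526  60.0924]]
```

View pics/w2.png

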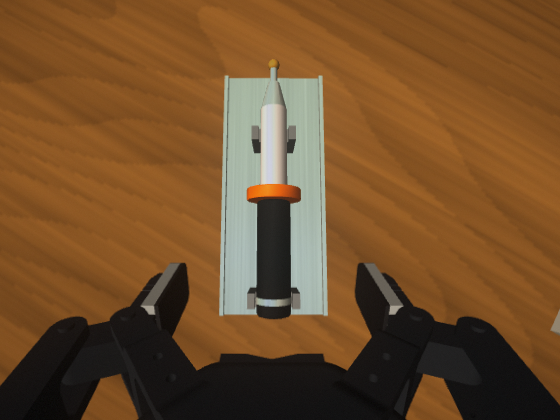

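```bash
python3 - <<'E'
from h import *
np.set_printoptions(precision=4,suppress=True)
col=np.array([.4628,.3272,.038]);py=30.3
ap=tilt(py,-25);q=list(Q(ap,np.cross(Z,d2(py))));g=col+.032*d2(py)-ap*G
arm.line_to(list(g),.08,q);arm.pause(.2);print(arm.read_tool_pos(),g,arm.read_ft_force())
arm.move_gripper(0.0,60);print(arm.read_opening(),arm.read_ft_force())
arm.line_to(list(g+Z*.06),.12,q)
tp=(arm.read_tool_pos(),arm.read_eef_rot());im=snapshot('wrist');cv2.imwrite('pics/w3.png',im);np.savez('w3.npz',p=tp[0],q=tp[1])
print(arm.read_opening(),arm.read_ft_force(),arm.read_time(),tp)
c=col+Z*.06
print(proj('wrist',[c,c+.078*d2(py),c-.098*d2(py)],tp))
E
```

```text
[0.5105 0.3552 0.0875] [0.5101 0.3549 0.0869] [ 0.0296 -0.6152  0.3059]
0.2417027056506075 [ 0.4386 -0.1136  1.4627]
0.23678053246194225 [-0.3255 -0.7394 -2.2992] 4.5083 (array([0.5099, 0.3545, 0.1466]), array([-0.2206,  0.8142,  0.1402,  0.5184]))
[[273.9333 221.8484]
 [273.8462 385.4028]
 [273.968   44.4655]]
```

View pics/w3.png

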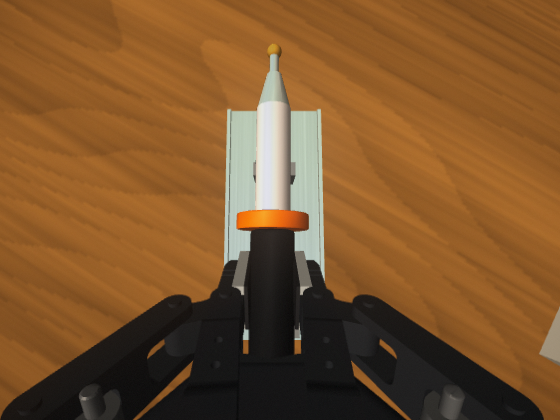

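```bash
python3 - <<'E'
from h import *
np.set_printoptions(precision=4,suppress=True)
ry=6.6;seat=np.array([.523,-.289,.112]);u=(d2(ry)+Z)/2**.5;yr=np.cross(Z,d2(ry))
p0=arm.read_tool_pos();q0=arm.read_eef_rot()
arm.line_to([p0[0]-.03,p0[1]-.03,.38],.25)
apm=tilt(-10,-5);
ap=tilt(ry,20);q=list(Q(ap,yr));gp=seat+.032*u-ap*G
look=gp-ap*.10+yr*.07
arm.movep([.46,.03,.42],list(Q(tilt(3,0),np.cross(Z,d2(3)))))
arm.movep(list(look+Z*.04),q)
arm.pause(.2)
tp=(arm.read_tool_pos(),arm.read_eef_rot());im=snapshot('wrist');cv2.imwrite('pics/w4.png',im);np.savez('w4.npz',p=tp[0],q=tp[1])
cv2.imwrite('pics/s4.png',snapshot('scene'))
print(arm.read_opening(),arm.read_time(),tp,arm.read_joint_positions(),arm.read_ft_force())
n=np.array([-u[0],-u[1],u[2]]);
P=[seat+u*l+n*.005+yr*w for l in(-.004,-.058) for w in(-.017,.017)]
print(proj('wrist',P,tp))
E
```

```text
0.2412736966577274 8.0667 (array([ 0.4861, -0.2211,  0.3199]), array([-0.034 ,  0.5722,  0.0487,  0.818 ])) [ 0.5547  0.3349 -0.1127  1.9246 -0.2651  0.6036  2.3395] [ 0.1939 -0.6212 -2.1704]
[[177.2021 148.1615]
 [213.7181 148.1991]
 [180.066   93.7737]
 [215.5636  93.7121]]
```

View pics/w4.png

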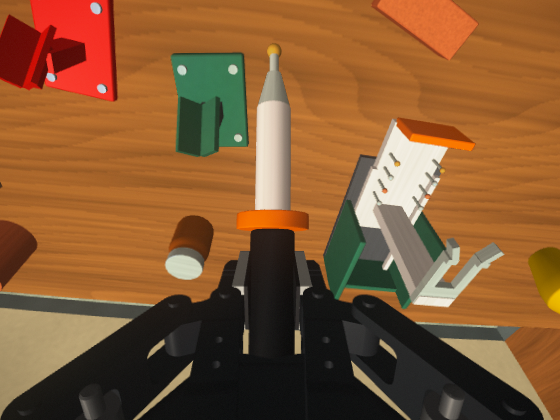

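View pics/s4.png

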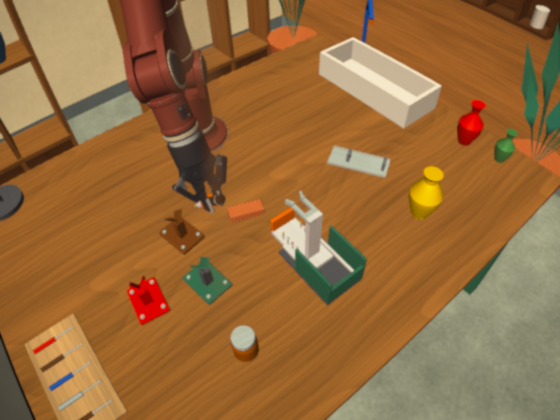

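```bash
python3 - <<'E'
from h import *
im=cv2.imread('pics/w4.png');crop(im,160,40,260,165,4.5,'w4a.png');crop(im,320,100,520,320,2.7,'w4b.png')
E
```

```text
(no output)
```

View pics/w4a.png

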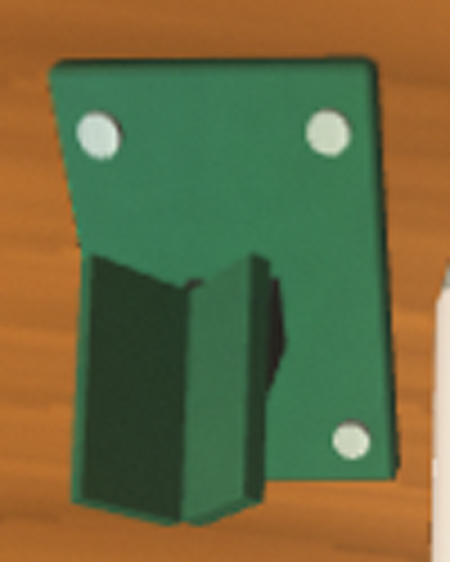

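View pics/w4b.png

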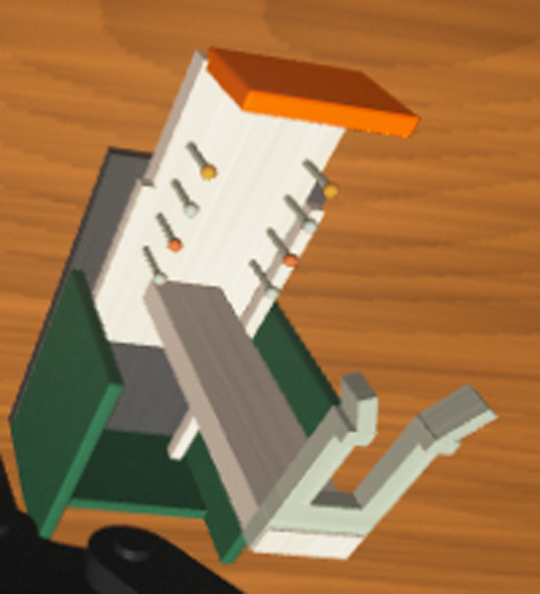

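```bash
python3 - <<'E'
from h import *
np.set_printoptions(precision=4,suppress=True)
d=np.load('w4.npz');tp=(d['p'],d['q'])
B=[plane('wrist',(160+a/4.5,40+b/4.5),.012,tp) for a,b in[(50,68),(376,64),(397,474)]];print(np.array(B))
c=(B[0]+B[2])/2;v=B[2]-B[1];print(c,np.linalg.norm(v),np.linalg.norm(B[0]-B[1]),np.degrees(np.arctan2(v[1],v[0])))
w=B[1]-B[0];print(np.degrees(np.arctan2(w[1],w[0]))-90)
yaw=7;o=c+.015*d2(yaw);print('seat',o)
# V via heights: upper corners z=.112-.0028+.0035 ; lower z=.112-.041+.0035
h=lambda l:.112+(l+.005)/2**.5
for l,pts in((-.004,[(78,500),(262,500)]),(-.058,[(88,255),(262,255)])):
    P=[plane('wrist',(160+a/4.5,40+b/4.5),h(l),tp) for a,b in pts];m=np.mean(P,0);print('V',l,m,np.linalg.norm(P[0]-P[1]),'seat est',m-d2(yaw)*((l-.005)/2**.5))
# rack: fork
def r(a,b): return (320+a/2.7,100+b/2.7)
print('plate top outer corners',plane('wrist',r(362,72),.065,tp),plane('wrist',r(208,50),.065,tp),plane('wrist',r(418,118),.065,tp),plane('wrist',r(245,95),.065,tp))
S1=plane('wrist',r(312,502),.180,tp);S2=plane('wrist',r(357,505),.180,tp);print('slot end',S1,S2)
print('prong outer',plane('wrist',r(245,549),.180,tp),plane('wrist',r(362,540),.180,tp))
E
```

```text
[[ 0.4603 -0.335   0.012 ]
 [ 0.4506 -0.2571  0.012 ]
 [ 0.5567 -0.2443  0.012 ]]
[ 0.5085 -0.2896  0.012 ] 0.10680530088917183 0.07856804383295957 6.8784987922020395
7.098848972451009
seat [ 0.5234 -0.2878  0.012 ]
V -0.004 [ 0.5194 -0.2877  0.1127] 0.03831982978041074 seat est [ 0.5258 -0.2869  0.1127]
V -0.058 [ 0.4814 -0.2932  0.0745] 0.037237587835338676 seat est [ 0.5256 -0.2877  0.0745]
plate top outer corners [ 0.4822 -0.027   0.065 ] [ 0.4818 -0.0914  0.065 ] [0.4977 0.0061 0.065 ] [ 0.4976 -0.0696  0.065 ]
slot end [ 0.6041 -0.0428  0.18  ] [ 0.6041 -0.0248  0.18  ]
prong outer [ 0.6352 -0.0556  0.18  ] [ 0.6248 -0.0114  0.18  ]
```

```bash
cat >> h.py <<'E'
def guarded(p0,dirn,dist,step,thr,q,v=.03,verbose=True):
    """step from p0 along dirn until reaction against dirn exceeds thr; returns travelled, reaction"""
    dirn=np.array(dirn)/np.linalg.norm(dirn);f0=np.array(arm.read_ft_force());s=0
    while s<dist-1e-9:
        s=min(dist,s+step);arm.line_to(list(p0+dirn*s),v,q);f=-(np.array(arm.read_ft_force())-f0)@dirn
        if verbose: print('%.1f:%.2f'%(s*1e3,f),end=' ')
        if f>thr: break
    print();return s,f
E
python3 - <<'E'
from h import *
np.set_printoptions(precision=4,suppress=True)
ry=6.9;seat=np.array([.5245,-.2875,.112]);u=(d2(ry)+Z)/2**.5;n=(Z-d2(ry))/2**.5;yr=np.cross(Z,d2(ry))
ap=tilt(ry,20);q=list(Q(ap,yr));gp=seat+.032*u-ap*G
arm.line_to(list(gp+.010*u+.06*n),.15,q)
arm.line_to(list(gp+.010*u+.012*n),.10,q);arm.pause(.3)
tp=(arm.read_tool_pos(),arm.read_eef_rot());im=snapshot('wrist');cv2.imwrite('pics/w5.png',im);np.savez('w5.npz',p=tp[0],q=tp[1])
s=snapshot('scene');crop(s,150,200,290,320,4.5,'s5.png')
print(arm.read_ft_force(),tp[0],gp+.010*u+.012*n,arm.read_time())
E
```

```text
[-0.0604  0.2407 -1.9992] [ 0.527  -0.2875  0.2014] [ 0.5272 -0.2872  0.2009] 9.975
```

View pics/w5.png

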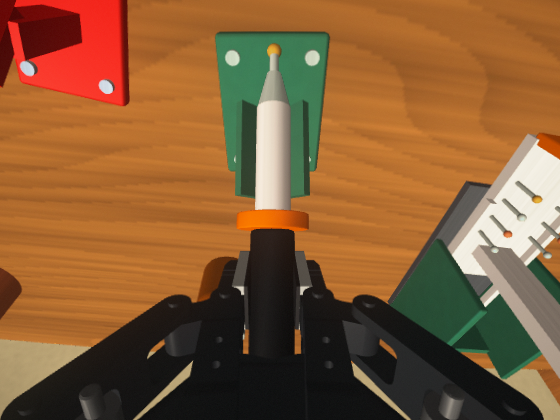

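View pics/s5.png

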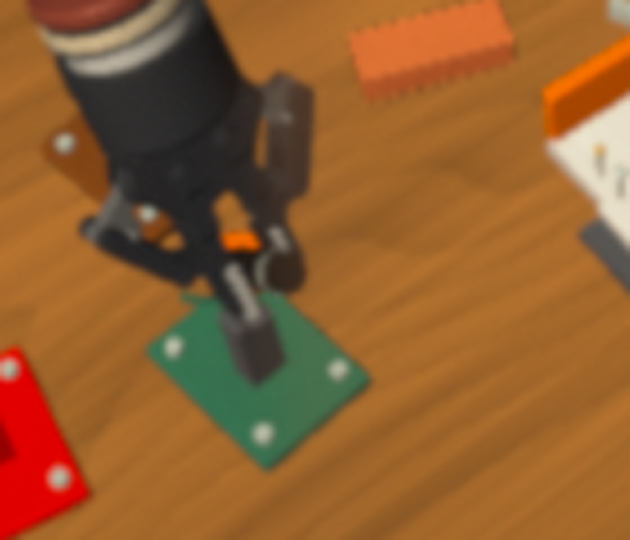

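```bash
python3 - <<'E'
from h import *
np.set_printoptions(precision=4,suppress=True)
ry=6.9;seat=np.array([.5245,-.2875,.112]);u=(d2(ry)+Z)/2**.5;n=(Z-d2(ry))/2**.5;yr=np.cross(Z,d2(ry))
ap=tilt(ry,20);q=list(Q(ap,yr));gp=seat+.032*u-ap*G
p0=gp+.010*u+.012*n
s,f=guarded(p0,-n,.018,.0015,3.0,q)
p1=p0-n*(s-.001)
print(arm.read_ft_force(),arm.read_time())
s2,f2=guarded(p1,-u,.020,.0015,5.0,q)
arm.pause(.2)
print(arm.read_ft_force(),arm.read_wrist_torque(),arm.read_tool_pos(),arm.read_time())
tp=(arm.read_tool_pos(),arm.read_eef_rot());im=snapshot('wrist');cv2.imwrite('pics/w6.png',im);np.savez('w6.npz',p=tp[0],q=tp[1],s=s,s2=s2)
E
```

```text
1.5:0.10 3.0:0.42 4.5:0.39 6.0:0.80 7.5:0.89 9.0:0.99 10.5:0.48 12.0:1.98 13.5:5.46 
[-2.4383 -0.9624  3.2223] 12.225
1.5:1.36 3.0:2.81 4.5:3.74 6.0:3.92 7.5:5.08 
[-1.048  -0.3088  8.0477] [-0.1224  0.1974  0.0219] [ 0.5325 -0.2869  0.1884] 13.675
```

View pics/w6.png

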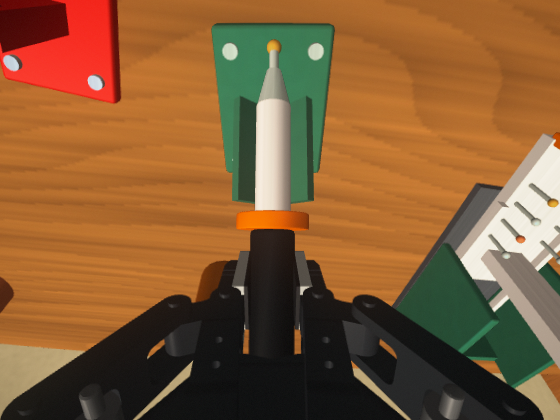

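```bash
python3 - <<'E'
from h import *
np.set_printoptions(precision=4,suppress=True)
ry=6.9;seat=np.array([.5245,-.2875,.112]);u=(d2(ry)+Z)/2**.5;n=(Z-d2(ry))/2**.5;yr=np.cross(Z,d2(ry))
ap=tilt(ry,20);q=list(Q(ap,yr));gp=seat+.032*u-ap*G
p=gp+.010*u+.012*n-n*.0117-u*.0075
arm.line_to(list(p),.03,q)
F=lambda:(lambda f:(round(f@u,2),round(f@n,2)))(np.array(arm.read_ft_force()))
print(F(),arm.read_tool_pos())
for i in range(1,9):
    arm.line_to(list(p-u*.001*i),.03,q);x=np.array(arm.read_tool_pos())-gp;f=F();print(i,f,'u %.4f n %.4f'%(x@u,x@n))
    if f[0]>11: break
print(arm.read_time())
im=snapshot('wrist');cv2.imwrite('pics/w7.png',im);t=snapshot('top');crop(t,330,190,410,275,6,'t7.png')
E
```

```text
(np.float64(1.1), np.float64(0.82)) [ 0.5304 -0.2871  0.1873]
1 (np.float64(0.31), np.float64(-0.34)) u 0.0010 n 0.0002
2 (np.float64(-0.69), np.float64(0.17)) u 0.0001 n 0.0003
3 (np.float64(-1.01), np.float64(0.37)) u -0.0006 n 0.0003
4 (np.float64(1.37), np.float64(1.18)) u -0.0012 n 0.0003
5 (np.float64(4.59), np.float64(2.7)) u -0.0013 n 0.0003
6 (np.float64(5.89), np.float64(5.09)) u -0.0014 n 0.0002
7 (np.float64(7.47), np.float64(4.9)) u -0.0015 n 0.0002
8 (np.float64(8.3), np.float64(6.37)) u -0.0016 n 0.0002
15.975
```

View pics/w7.png

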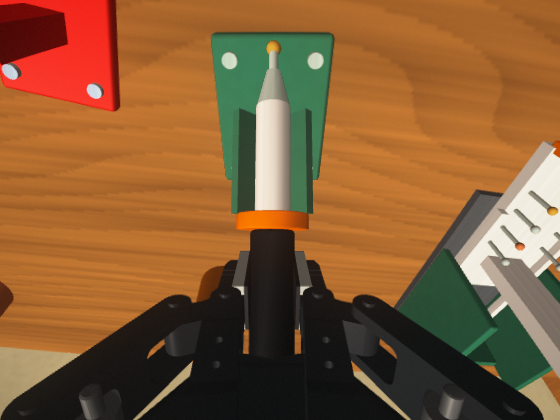

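```bash
python3 - <<'E'
from h import *
np.set_printoptions(precision=4,suppress=True)
ry=6.9;seat=np.array([.5245,-.2875,.112])-.0013*0;u=(d2(ry)+Z)/2**.5;n=(Z-d2(ry))/2**.5;yr=np.cross(Z,d2(ry))
ap=tilt(ry,20);q=list(Q(ap,yr));gp=seat+.032*u-ap*G
arm.line_to(list(gp-.0025*u+.0003*n),.03,q)
arm.move_gripper(.7,60);arm.pause(.2)
p=np.array(arm.read_tool_pos())
arm.line_to(list(p-ap*.09),.15,q)
ap2=tilt(ry,-25);q2=list(Q(ap2,yr));g2=seat+.036*u-ap2*G
arm.movep(list(g2-ap2*.11),q2);arm.pause(.1)
tp=(arm.read_tool_pos(),arm.read_eef_rot());im=snapshot('wrist');cv2.imwrite('pics/w8.png',im);np.savez('w8.npz',p=tp[0],q=tp[1])
t=snapshot('top');crop(t,330,190,410,275,6,'t8.png');s=snapshot('scene');crop(s,150,220,250,320,5,'s8.png')
print(proj('wrist',[seat,seat+.078*u,seat-.098*u],tp),proj('top',[seat,seat+.078*u,seat-.098*u]),proj('scene',[seat,seat+.078*u]),tp,arm.read_joint_positions(),arm.read_time())
E
```

```text
[[274.6634 192.1111]
 [275.6614 251.9911]
 [273.8979 146.5799]] [[372.9916 225.6317]
 [373.6657 197.3364]
 [372.1027 257.9441]] [[203.7669 262.7243]
 [215.4133 264.2898]] (array([ 0.6169, -0.2781,  0.2861]), array([-0.0494,  0.8422,  0.0312,  0.536 ])) [0.2037 0.8583 0.2934 1.0687 0.0053 1.6123 2.1285] 18.9833
```

View pics/w8.png

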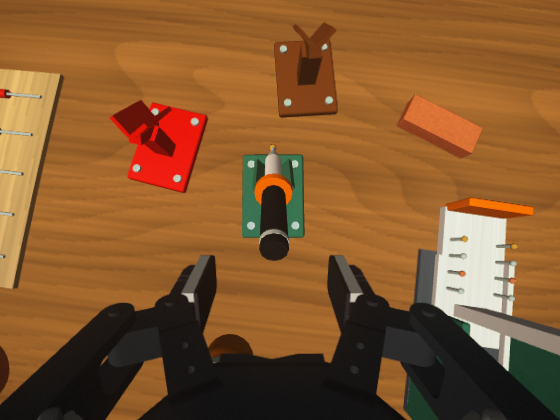

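View pics/s8.png

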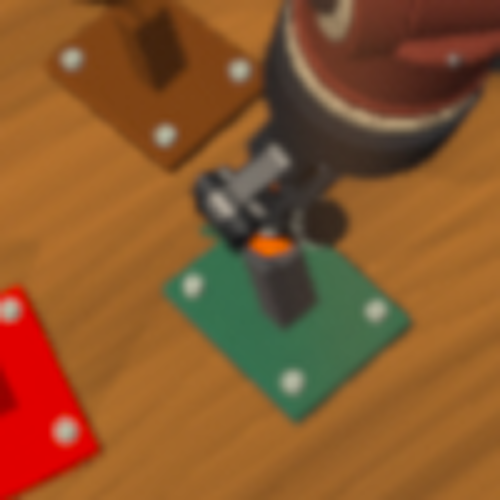

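```bash
python3 - <<'E'
from h import *
im=cv2.imread('pics/w8.png');crop(im,230,135,320,270,4.4,'w8a.png')
E
```

```text
(no output)
```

View pics/w8a.png

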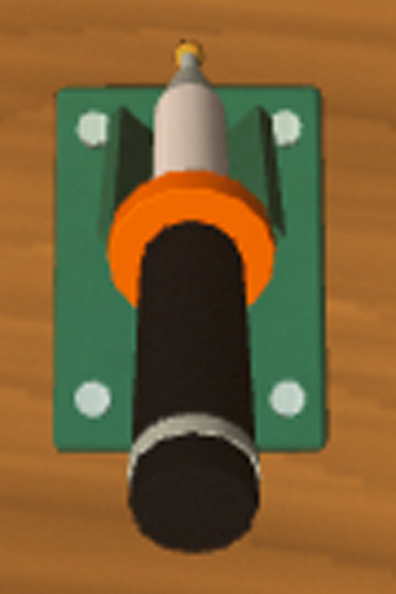

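View pics/t8.png

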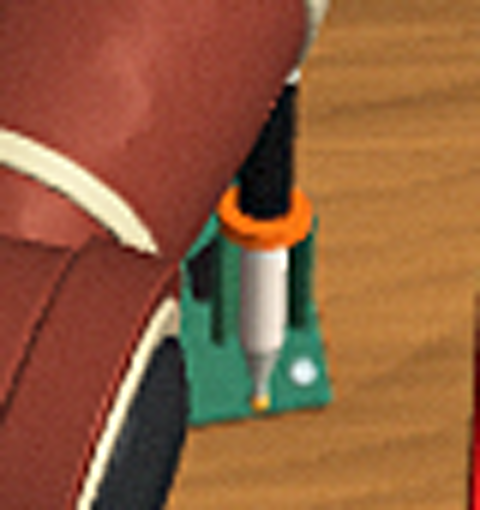

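```bash
python3 - <<'E'
from h import *
np.set_printoptions(precision=4,suppress=True)
ry=6.9;seat=np.array([.5245,-.2875,.112]);u=(d2(ry)+Z)/2**.5;n=(Z-d2(ry))/2**.5;yr=np.cross(Z,d2(ry))
ap2=tilt(ry,-25);q2=list(Q(ap2,yr));g2=seat-.001*u+.036*u-ap2*G
arm.line_to(list(g2),.10,q2);arm.pause(.2);print(arm.read_tool_pos(),g2,arm.read_ft_force())
arm.move_gripper(0.0,70);print(arm.read_opening(),arm.read_ft_force())
# lift along n-ish/up
arm.line_to(list(g2+n*.03+u*.01),.06,q2);arm.line_to(list(g2+n*.03+Z*.12),.15,q2);arm.pause(.1)
tp=(arm.read_tool_pos(),arm.read_eef_rot());im=snapshot('wrist');cv2.imwrite('pics/w9.png',im);np.savez('w9.npz',p=tp[0],q=tp[1])
R=Rot.from_quat(tp[1]).as_matrix();col=tp[0]+R@(Rot.from_quat(q2).as_matrix().T@(-.036*u+ap2*G)); up=R@Rot.from_quat(q2).as_matrix().T@u
print(proj('wrist',[col,col+.078*up,col-.098*up],tp),arm.read_time(),arm.read_ft_force(),arm.read_opening())
E
```

```text
[ 0.5721 -0.2818  0.1861] [ 0.5717 -0.2818  0.1857] [-0.232   0.5514  0.3498]
0.2430594277615214 [0.4544 0.4079 1.5899]
[[273.7974 235.1672]
 [274.7688 374.7283]
 [273.238  156.8936]] 22.6083 [-0.7247 -0.7438 -1.9661] 0.23519852117093848
```

View pics/w9.png

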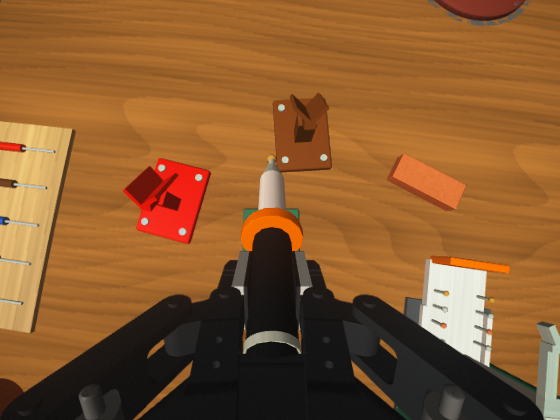

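```bash
cat >> h.py <<'E'
ky=-1.0; fk=np.array([.5925,-.033,.184]); kx=d2(ky); kyv=np.cross(Z,kx)
aph=tilt(ky,20); qh=list(Q(aph,kyv))
def H(dx,dz,dy=0): return list(fk+kx*dx+kyv*dy+Z*(dz+.036)-aph*G)
E
python3 - <<'E'
from h import *
np.set_printoptions(precision=4,suppress=True)
p=arm.read_tool_pos();print(p)
arm.line_to([p[0]-.05,p[1],p[2]+.04],.2)
arm.movep(H(-.12,.07),qh)
arm.line_to(H(-.10,.016),.12,qh);arm.pause(.3)
tp=(arm.read_tool_pos(),arm.read_eef_rot());im=snapshot('wrist');cv2.imwrite('pics/w10.png',im);np.savez('w10.npz',p=tp[0],q=tp[1])
t=snapshot('top');crop(t,200,120,330,280,3.7,'t10.png');s=snapshot('scene');crop(s,200,140,380,310,3.5,'s10.png')
print(tp,H(-.10,.016),arm.read_time(),arm.read_joint_positions())
c=fk+kx*-.1+Z*.016
print(proj('wrist',[c,c-.098*Z,fk],tp))
P=[fk+kx*a+kyv*b-Z*.004 for a,b in((.013,.011),(.013,-.011),(-.02,.011),(-.02,-.011),(-.02,.021),(-.02,-.021))];print(proj('wrist',P,tp))
E
```

```text
[ 0.5505 -0.284   0.3255]
(array([ 0.4741, -0.0309,  0.2874]), array([ 0.005 ,  0.573 , -0.0071,  0.8195])) [np.float64(0.47404895567629457), np.float64(-0.030932429330514544), np.float64(0.28674340152243905)] 25.1667 [-0.1105  0.2748  0.1646  2.1491 -0.1435  0.3747  1.718 ]
[[273.5528 232.4797]
 [272.9575 155.0808]
 [272.7877 306.943 ]]
[[285.1174 311.4837]
 [260.3107 311.4612]
 [286.3592 288.478 ]
 [259.3832 288.4518]
 [298.6142 288.4744]
 [247.1246 288.4245]]
```

View pics/w10.png

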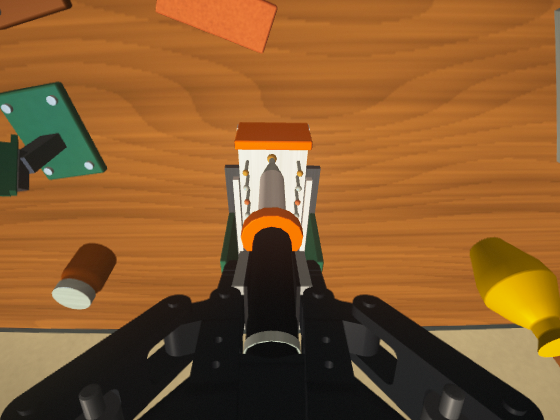

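View pics/s10.png

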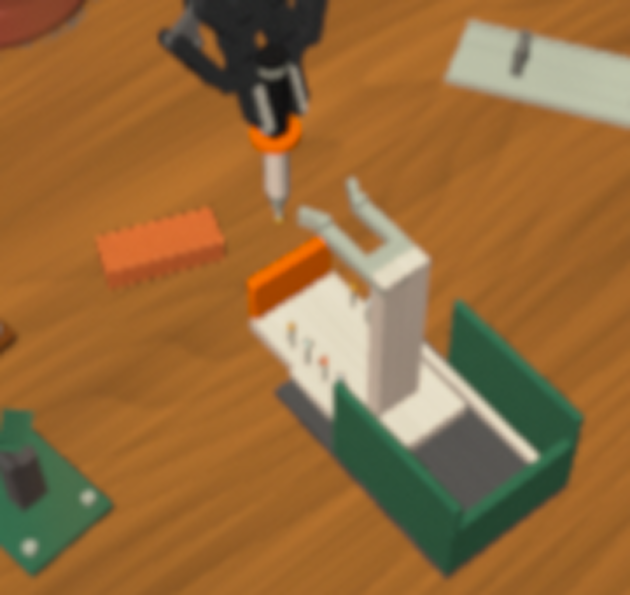

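View pics/t10.png

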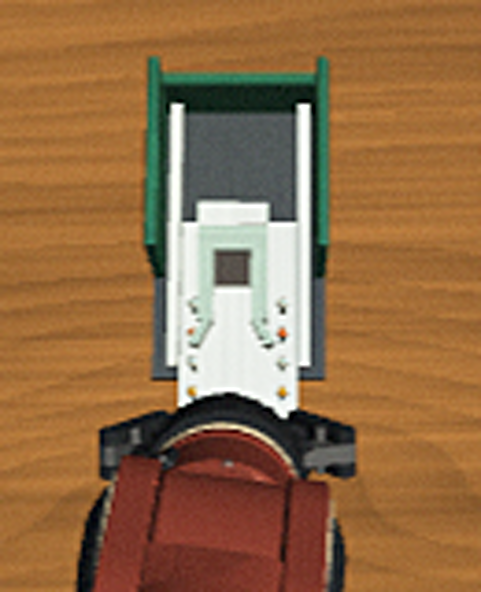

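```bash
python3 - <<'E'
from h import *
np.set_printoptions(precision=4,suppress=True)
dy=.0006
arm.line_to(H(-.055,.014,dy),.10,qh);f0=np.array(arm.read_ft_force())
for x in(-.045,-.035,-.025,-.015,-.008,-.003,-.001):
    arm.line_to(H(x,.014,dy),.06,qh);f=np.array(arm.read_ft_force())-f0;print(x,f)
    if np.linalg.norm(f)>6: break
arm.pause(.1)
s=snapshot('scene');crop(s,220,140,380,290,3.9,'s11.png');cv2.imwrite('pics/w11.png',snapshot('wrist'));t=snapshot('top');crop(t,200,120,330,280,3.7,'t11.png')
print(arm.read_tool_pos(),H(-.001,.014,dy),arm.read_ft_force()-f0,arm.read_time())
E
```

```text
-0.045 [-0.1947  1.0998  0.189 ]
-0.035 [-0.2064  0.7623 -0.6537]
-0.025 [-0.2815  0.4266 -0.3408]
-0.015 [ 0.0541  0.97   -0.2519]
-0.008 [0.4386 1.073  0.2022]
-0.003 [0.0935 0.27   0.2344]
-0.001 [ 0.4639  0.2831 -1.0834]
[ 0.573  -0.0321  0.2847] [np.float64(0.5730443489406397), np.float64(-0.032060308950711776), np.float64(0.28474340152243904)] [ 0.7854  0.3455 -0.0399] 28.05
```

View pics/s11.png

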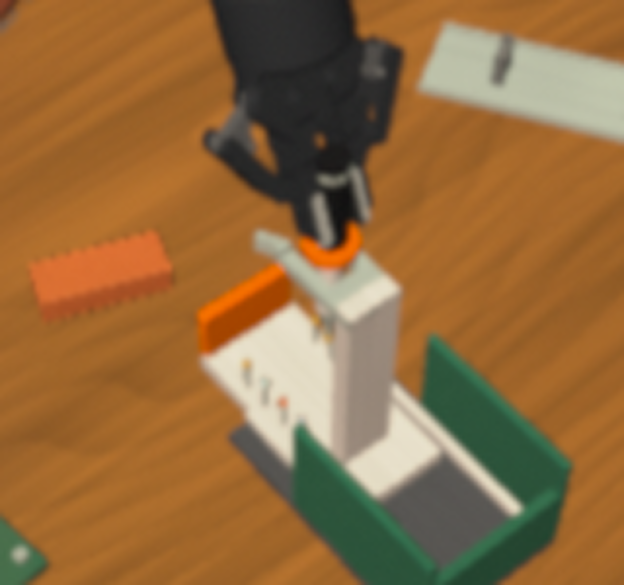

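View pics/w11.png

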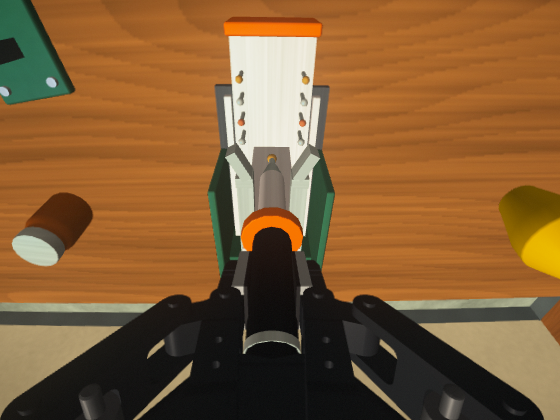

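```bash
python3 - <<'E'
from h import *
np.set_printoptions(precision=4,suppress=True)
d=.0006
arm.line_to(H(-.001,.006,d),.06,qh)
s,f=guarded(np.array(H(-.001,.006,d)),-Z,.009,.001,3.0,qh)
print(arm.read_tool_pos(),H(-.001,.006-s,d),arm.read_ft_force(),arm.read_wrist_torque(),arm.read_time())
sc=snapshot('scene');crop(sc,220,140,380,290,3.9,'s12.png')
E
```

```text
1.0:-0.98 2.0:-0.38 3.0:-0.03 4.0:0.67 5.0:0.47 6.0:-0.47 7.0:2.16 8.0:6.87 
[ 0.5737 -0.0321  0.27  ] [np.float64(0.5730443489406397), np.float64(-0.032060308950711776), np.float64(0.26874340152243903)] [-2.2458  0.8242  5.4702] [0.0928 0.4902 0.0238] 30.3333
```

View pics/s12.png

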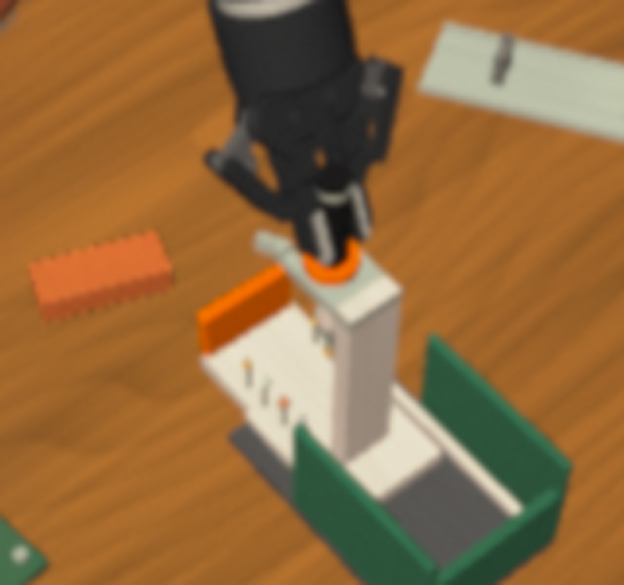

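```bash
python3 - <<'E'
from h import *
np.set_printoptions(precision=4,suppress=True)
d=.0006
arm.line_to(H(-.001,-.0008,d),.03,qh)
arm.move_gripper(.6,60);arm.pause(.3);print(arm.read_ft_force())
p=np.array(arm.read_tool_pos())
arm.line_to(list(p-aph*.03),.06,qh);arm.line_to(list(p-aph*.12),.15,qh);arm.pause(.1)
tp=(arm.read_tool_pos(),arm.read_eef_rot());im=snapshot('wrist');cv2.imwrite('pics/w13.png',im);np.savez('w13.npz',p=tp[0],q=tp[1])
print(proj('wrist',[fk,fk+.078*Z,fk-.098*Z],tp),arm.read_time())
sc=snapshot('scene');crop(sc,220,140,380,290,3.9,'s13.png')
E
```

```text
[-0.1081 -0.2603 -1.1   ]
[[272.0562 189.4628]
 [272.1498 246.0796]
 [271.9829 145.7619]] 32.8833
```

View pics/w13.png

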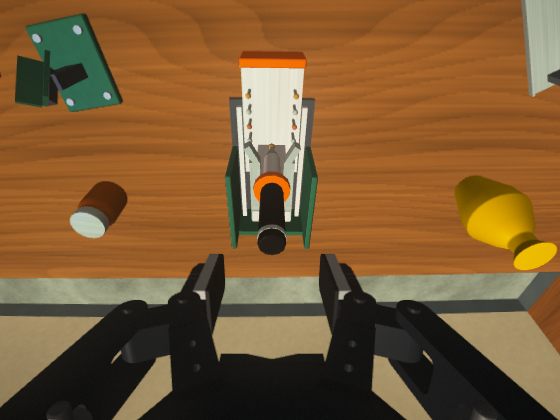

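View pics/s13.png

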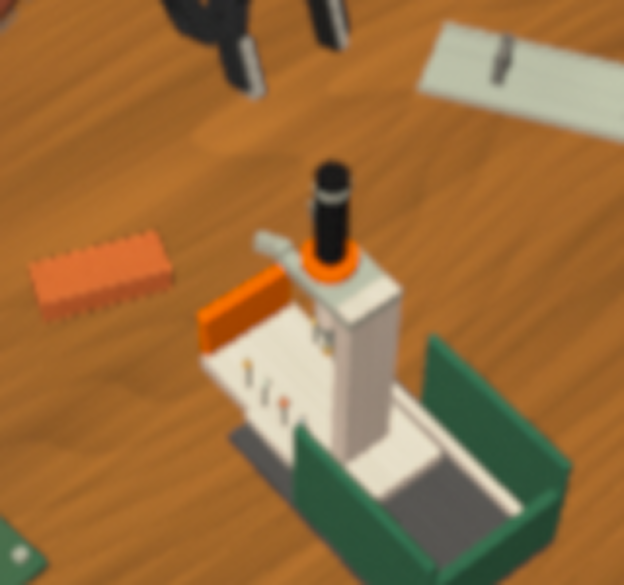

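```bash
cat >> h.py <<'E'
def PU(th,dx,z=.040):
    ap=tilt(ky,th);zt=np.cross(ap,kyv)  # tool z
    tip=fk+kx*(-.0965+dx);tip[2]=z
    return list(tip-ap*.073-zt*.011),list(Q(ap,kyv)),zt
E
python3 - <<'E'
from h import *
np.set_printoptions(precision=3,suppress=True)
for th in(0,10,15,20,25,30):
    for dx in(-.03,-.005,.07):
        p,q,zt=PU(th,dx);print(th,dx,np.array(p),arm.ik(p,q))
E
```

```text
0 -0.03 [ 0.455 -0.031  0.113] [-0.06   0.645  0.117  2.156 -0.205  0.35   1.78 ]
0 -0.005 [ 0.48  -0.031  0.113] [-0.066  0.665  0.127  2.089 -0.203  0.399  1.775]
0 0.07 [ 0.555 -0.032  0.113] [-0.083  0.733  0.16   1.883 -0.208  0.541  1.769]
10 -0.03 [ 0.443 -0.03   0.11 ] [ 0.007  0.622  0.018  2.298 -0.235  0.049  1.808]
10 -0.005 [ 0.468 -0.031  0.11 ] [-0.006  0.637  0.037  2.232 -0.23   0.101  1.802]
10 0.07 [ 0.542 -0.032  0.11 ] [-0.04   0.693  0.09   2.032 -0.238  0.25   1.803]
15 -0.03 [ 0.437 -0.03   0.108] [ 0.72   0.936 -1.15   2.349  1.663  0.85  -0.069]
15 -0.005 [ 0.462 -0.031  0.108] [ 0.717  0.952 -1.151  2.283  1.622  0.858  0.007]
15 0.07 [ 0.536 -0.032  0.108] [-0.004  0.684  0.034  2.104 -0.239  0.094  1.808]
20 -0.03 [ 0.431 -0.03   0.105] None
20 -0.005 [ 0.456 -0.031  0.105] [ 0.716  0.964 -1.149  2.354  1.807  0.882 -0.164]
20 0.07 [ 0.531 -0.032  0.105] [ 0.619  0.901 -0.96   2.158  1.689  0.695  0.016]
25 -0.03 [ 0.425 -0.03   0.102] None
25 -0.005 [ 0.45  -0.031  0.102] None
25 0.07 [ 0.525 -0.032  0.102] [ 0.706  1.026 -1.15   2.225  1.871  0.906 -0.101]
30 -0.03 [ 0.42  -0.03   0.098] None
30 -0.005 [ 0.445 -0.03   0.098] None
30 0.07 [ 0.52  -0.032  0.098] [ 0.708  1.053 -1.15   2.291  2.045  0.964 -0.245]
```

```bash
python3 - <<'E'
from h import *
np.set_printoptions(precision=4,suppress=True)
arm.move_gripper(0.0,60)
p,q,zt=PU(8,-.025,.045);p=np.array(p)
arm.movep(list(p+Z*.15),q)
arm.line_to(list(p),.15,q);arm.pause(.2)
print(arm.read_tool_pos(),p,arm.read_joint_positions(),arm.read_ft_force(),arm.read_time())
s,f=guarded(p,kx,.034,.002,2.0,q,v=.03)
print('contact at dx',s-.025,arm.read_tool_pos(),arm.read_time())
sc=snapshot('scene');crop(sc,220,140,380,290,3.9,'s14.png')
cv2.imwrite('pics/w14.png',snapshot('wrist'))
E
```

```text
[ 0.4504 -0.0305  0.1165] [ 0.45   -0.0305  0.1158] [-0.0141  0.6139  0.0483  2.2533 -0.2117  0.1365  1.7847] [-0.7217 -0.4279 -0.3543] 35.475
2.0:-0.38 4.0:-1.31 6.0:-1.11 8.0:-1.00 10.0:-0.81 12.0:-0.41 14.0:0.16 16.0:-0.15 18.0:0.11 20.0:-0.99 22.0:-0.07 24.0:0.29 26.0:-0.52 28.0:2.25 
contact at dx 0.0030000000000000096 [ 0.4769 -0.031   0.1155] 38.975
```

View pics/s14.png

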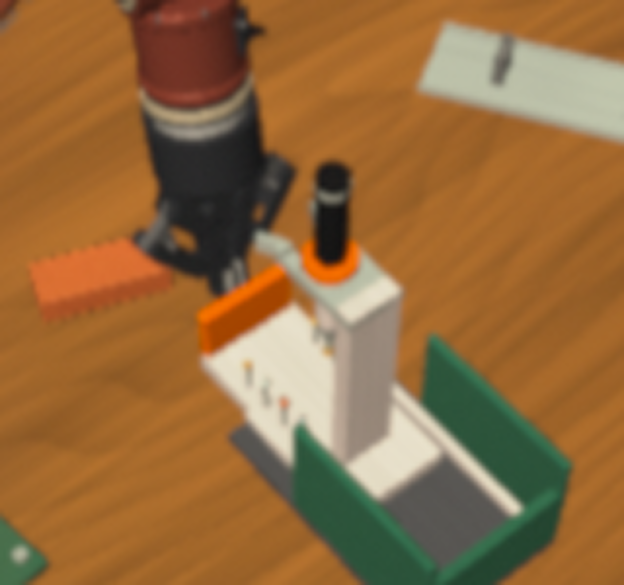

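View pics/w14.png

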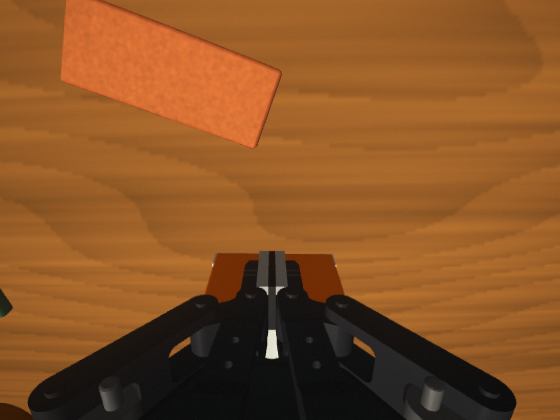

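```bash
python3 - <<'E'
from h import *
np.set_printoptions(precision=4,suppress=True)
p,q,zt=PU(8,.003,.045);p=np.array(p)
s=0
for d in(.015,.030,.045,.052):
    arm.line_to(list(p+kx*d),.03,q);f=-np.array(arm.read_ft_force())@kx;print(d,round(f,2),arm.read_time())
    if f>12: break
sc=snapshot('scene');crop(sc,220,140,380,290,3.9,'s15.png')
print(arm.read_tool_pos(),p+kx*d)
E
```

```text
0.015 1.72 39.725
0.03 1.55 40.375
0.045 1.93 41.025
0.052 2.3 41.4083
[ 0.5304 -0.0318  0.1159] [ 0.53   -0.0319  0.1158]
```

View pics/s15.png

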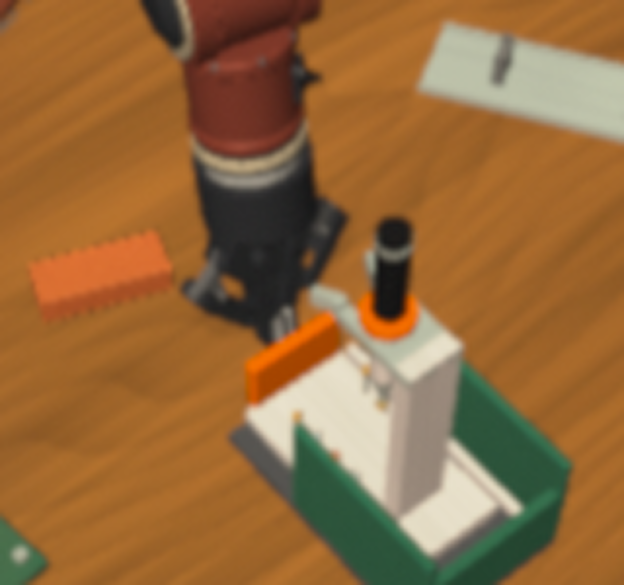

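```bash
python3 - <<'E'
from h import *
np.set_printoptions(precision=4,suppress=True)
p,q,zt=PU(8,.055,.045);p=np.array(p)
for i in range(1,26):
    arm.line_to(list(p+kx*.0015*i),.015,q);f=-np.array(arm.read_ft_force())@kx;x=(np.array(arm.read_tool_pos())-p)@kx;print('%.1f:%.1f(%.1f)'%(1.5*i,f,x*1e3),end=' ')
    if f>11 or arm.read_time()>52: break
print(arm.read_time())
sc=snapshot('scene');crop(sc,220,140,380,290,3.9,'s16.png')
E
```

```text
1.5:2.9(1.4) 3.0:2.4(3.0) 4.5:2.7(4.7) 6.0:2.8(6.2) 7.5:2.6(7.7) 9.0:2.5(9.2) 10.5:4.0(10.7) 12.0:3.4(12.0) 13.5:7.1(12.3) 15.0:8.1(12.6) 16.5:10.0(12.8) 18.0:12.4(13.1) 44.4583
```

View pics/s16.png

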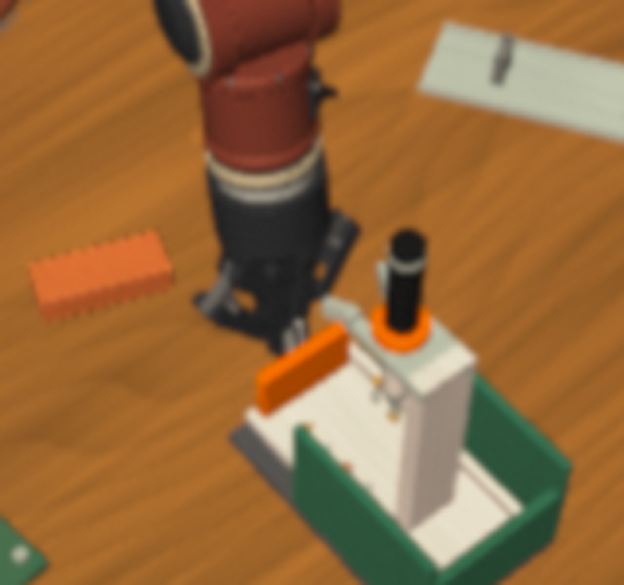

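```bash
python3 - <<'E'
from h import *
np.set_printoptions(precision=4,suppress=True)
p,q,zt=PU(8,.055,.045);p=np.array(p)
arm.line_to(list(p+kx*.012),.02,q);arm.line_to(list(p-kx*.04),.1,q);arm.line_to(list(p-kx*.05+Z*.15),.2,q)
arm.pause(.3)
print(arm.read_ft_force(),arm.read_time())
t=snapshot('top');cv2.imwrite('pics/t17.png',t);sc=snapshot('scene');cv2.imwrite('pics/s17.png',sc)
crop(t,200,110,340,270,3.7,'t17a.png');cv2.imwrite('pics/w17.png',snapshot('wrist'))
E
```

```text
[-0.3177 -0.4799 -0.0593] 46.825
```

View pics/t17a.png

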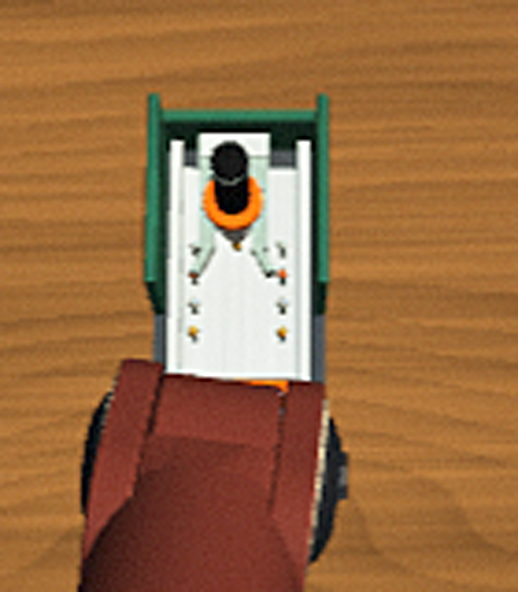

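View pics/s17.png

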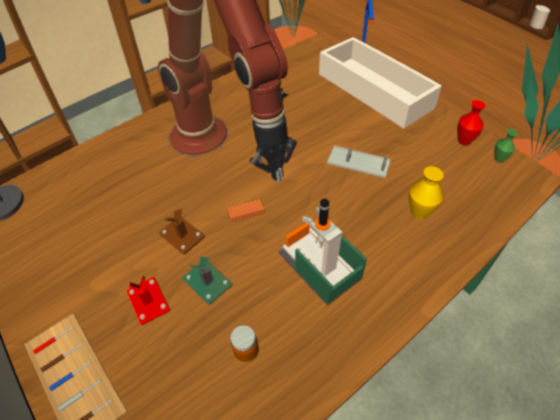

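View pics/t17.png

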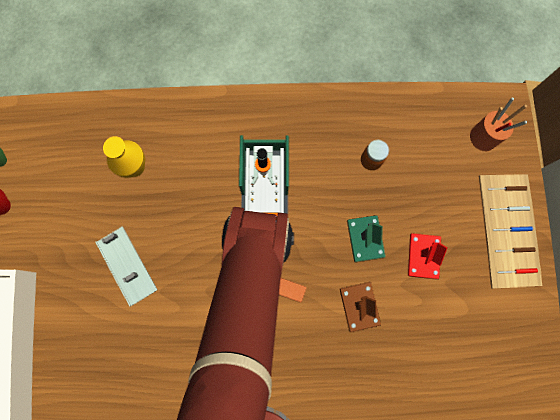

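```bash
python3 - <<'E'
from h import *
s0=cv2.imread('pics/scene0.png').astype(int);s1=cv2.imread('pics/s17.png').astype(int)
for n,b in(('vase',(400,160,450,225)),('jar',(222,318,268,365)),('stone',(222,196,270,222))):
    x0,y0,x1,y1=b;print(n,abs(s0-s1)[y0:y1,x0:x1].mean().round(2))
print(ticket.finish_job(),arm.read_time())
E
```

```text
vase 2.62
jar 2.93
stone 2.8
the job is handed in; nothing more can be done
the job is handed in; nothing more can be done
```

The pen is hanging burr down by its collar in the fork, the rack is pushed home, and the job is handed in. The robot was touching nothing, and the clock stood at about 47 s.

- **V rest:** I lifted the pen from the tray and laid it in the green V. The first slide stopped short because the pen stuck by friction at 5 N. I pushed again until it met a firm stop, and the picture showed the collar against the V's upper end. Then I let go.
- **Fork:** I re-gripped the pen steeply in the V and entered the fork 14 mm high with no side contact. Lowering it met the prongs within 1 mm of the expected height, and it stayed upright when released.
- **Rack:** I pushed the plate slowly with closed fingertips, in small steps near the end. It met a firm stop, and I stopped pushing at 12 N. It travelled about 65 mm, matching the 65 mm I estimated from the pictures.

**Last checks:** in both the scene and top pictures the pen was hanging in the homed rack. The scene pictures before and after showed the vase, jar and stone unmoved.

**Disagreements:**
- The wrist and top cameras differed by about 3.5 mm on the pen's starting position, which the grasp absorbed.
- The last top picture shows a small gap between the rack bed and the dock's back. I took the firm stop and the matching travel as proof it was home.

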